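# Fit the spacer sleeve on a cart axle at the farm-shop counter

### The arm

A 6-joint arm with a two-finger parallel gripper is mounted at the origin on the work surface. World frame = base frame: x ahead of the robot, y to its left, z up, the work surface at z = 0. Lengths are in m, angles in degrees, forces in N, time in s.
With the tool pointing down it reaches from about 0.3 to 0.75 m from the base axis. Payload 8.5 kg.
Tool frame: the origin (TCP) lies at the very end of the fingers, on their centre line; the grasp point (between the pads) lies 19 mm behind it (env.grip_depth is the z of the grasp point in the tool frame, in m); z points along the fingers, y is the direction in which the jaws open and shut (so a half turn about z gives the same grasp; the last joint's range is limited). The gripper opens to 85 mm and grips with 20 to 120 N. Pads are 22 mm wide; open, the fingers measure 114 mm over their backs; the gripper's body (76 mm by 85 mm) begins 54 mm behind the grasp point. The pads swing forward as they close: fully open they stand 13 mm farther back than shut.
Start: joints at [59.971, 21.807, 74.336, -0, 83.858, -12.336], TCP at [0.167, 0.524, 0.231] pointing down, gripper open.
Joint ranges: [-178.18, 178.18], [-50.72, 133.34], [12.68, 142.11], [-81.47, 261.47], [9.98, 163.14], [-165.26, 165.26]. Speed limits (degrees/s): [136.94, 136.94, 180, 180, 180, 180].

### API

Orientations are given as a 3x3 rotation matrix whose columns are the frame's x, y, z axes.
In Python, from rig import env gives the robot as it stands.
- The arm moves only by the tool apply_moves, never from a script. Its argument "plan" is a list of rows, each an object of numbers: "tx", "ty", "tz": the shift along the world's x, y, z in mm; "rx", "ry", "rz": the turn, a rotation vector about the world's x, y, z in rad; "jaw": the opening, from -1 (shut) to 1 (fully open). A call has 1 to 12 rows; each row is the pose to reach, as a shift and turn from the pose measured when the call began; what a row does not reach only later rows make up. A row lasts 1/10 s, in which the tool goes at most 50 mm and 8.59 degrees, less where a joint would pass 70% of its speed; a pose out of reach is approached as far as the arm can. A call with a gripper value outside its range is refused whole. The fingers move at their own pace and stop on an object; "grip_force" is the grip in N (left out, the last holds). Time passes only in rows, so rows that repeat a pose let the fingers close. It gives the time, the measured TCP pose, the force and the opening at its end, in the units of the state.
- env.observe(): the state, without advancing time (a new reading comes with each control period).
- env.get_image(name): name is "scene" or "top"; returns a dict with "image" (420x560x3 uint8, red, green, blue), "intrinsics" (3x3 intrinsics, pixels), "world_from_camera" (4x4, takes a point from camera to world coordinates). Camera axes: x right, y up, looking along -z (the intrinsics and any distortion apply to the point x, -y, -z); pixel columns grow to the right and rows downward; lengths in m; the calibration is good to about 2 mm. A picture is of the moment at which its call begins. There is no depth.
- env.close_job(): hands the job in, once; it reports no verdict.
The state is a dict: "time_s": time; "q": joint angles; "qvel": joint speeds; "joint_efforts": joint torques, N m; "position": TCP position; "tool_rot": TCP orientation; "ft_force": force on the tool from outside, world axes, zero at the start; "wrist_torque": the same for the moment, N m; "grip_width": finger opening in m.
Only numpy, scipy, OpenCV 4.12 (cv2) and the standard library are available. Lean on these libraries where they do the work, as an engineer would, in place of code of your own. Each camera call takes 0.05 s, during which the arm holds its last target.

### The job

Pick up the long spacer sleeve (the tall aluminium tube with the open bore, not the short collar and not the solid plug) and slide it down over the thick upright cart axle with the tapered nose, on the square plate, until it rests fully home on the plate. Lower it gently rather than letting it drop, let go, and leave the short collar and the solid plug where they stand.

Things in the scene. Friction and masses are not known exactly. Their poses are not given: they have to be found in the camera images.
- sleeve_mid (a point): Centre (half-way up, on the bore's axis) of the long spacer sleeve: a loose plain aluminium tube standing upright on the counter, 50 mm outside diameter, 34 mm through bore, 50 mm high, 0.12 to 0.24 kg. Its z axis is the bore's axis. It stands in a row across the counter with the collar and the plug, in any order.
- axle_foot (a point): Foot of the fixed upright cart axle: on its centre line, at the top face of its plate, 8 mm above the counter; z up. Steel shaft, 22 mm diameter for 44 mm above the plate, then an 18 mm nose tapering to 8 mm; tip 62 mm above the plate. Plate: grey, square, 90 mm, low bolt heads near its corners. Look-alike, not used: a thin 11 mm pin, 45 mm tall, on a ROUND 90 mm plate; the two may change places.
- collar_mid (a point): Centre (half-way up) of the short collar, a bystander to leave alone: a loose aluminium ring, 50 mm outside diameter, 34 mm bore, only 22 mm high, standing flat on the counter.
- plug_mid (a point): Centre (half-way up) of the solid plug, a bystander to leave alone: a loose aluminium cylinder, 50 mm diameter, 50 mm high, with no bore (flat closed top), standing upright on the counter.
Mind the look-alikes: they are no part of the job. Leave any orange look-alike of the part that bears sleeve_mid alone. What is shaped like the part that bears axle_foot but pink is not meant.

How it is judged:
By the outcome, as a careful person would: the job done as asked, in the order asked, and still so for the second after the job is handed in, with the robot touching nothing.
It also fails if it takes over 35 s, if anything falls off the work surface, if the arm or the gripper's body presses on something with over 40 N, if the wrist force passes 120 N, or if a joint passes its speed limit or range.

## Working session

There is one attempt and no reset: what is moved stays moved. The work goes in short steps, Python scripts to look and compute and a tool call to move; the robot and the scene stay as the last step left them, time stands still between calls to the robot, and variables do not carry over. Pictures are saved under pics/ and viewed, and the job is handed in when it is done.

Besides the shell and the picture viewer there is one more tool, called after "Emit:" as name(argument=value, ...), one argument or row to a line, values as JSON. apply_moves: Moves the arm, as the interface text tells. Its arguments: {"type":"object","properties":{"plan":{"type":"array","items":{"type":"object","properties":{"tx":{"type":"number"},"ty":{"type":"number"},"tz":{"type":"number"},"rx":{"type":"number"},"ry":{"type":"number"},"rz":{"type":"number"},"jaw":{"type":"number"}}}},"grip_force":{"type":"number"}},"required":["plan"]}

```bash
mkdir -p pics; cat > h.py <<'E'
from rig import env
import cv2, numpy as np
def snap(n,f):
    d=env.get_image(n); cv2.imwrite(f'pics/{f}.png',d['image'][:,:,::-1]); np.savez(f'pics/{f}.npz',**{k:np.array(v) for k,v in d.items() if k in('image','intrinsics','world_from_camera')}); return d
def load(f): return dict(np.load(f'pics/{f}.npz'))
def ray(d,u,v):
    K=d['intrinsics'];T=d['world_from_camera']
    p=np.linalg.inv(K)@[u,v,1]; c=np.array([p[0],-p[1],-p[2]]); r=T[:3,:3]@c
    return T[:3,3],r/np.linalg.norm(r)
def onz(d,u,v,z):
    o,r=ray(d,u,v); return o+r*(z-o[2])/r[2]
def tri(rs):
    A=0;b=0
    for o,r in rs:
        P=np.eye(3)-np.outer(r,r);A=A+P;b=b+P@o
    x=np.linalg.solve(A,b); return x,[np.linalg.norm((np.eye(3)-np.outer(r,r))@(x-o)) for o,r in rs]
def proj(d,X):
    T=d['world_from_camera'];c=T[:3,:3].T@(np.array(X)-T[:3,3]);p=d['intrinsics']@[c[0],-c[1],-c[2]];return p[:2]/p[2]
E
python3 - <<'E'
from h import *
for n in('scene','top'):
    d=snap(n,n+'0'); print(n,d.keys(),d['intrinsics'],d['world_from_camera'])
print(env.observe())
E
```

```text
scene dict_keys(['image', 'intrinsics', 'world_from_camera']) [[505.226979     0.         276.31577619]
 [  0.         505.226979   219.40147524]
 [  0.           0.           1.        ]] [[-0.52030786 -0.66521954  0.53550229  1.1057926 ]
 [ 0.85391295 -0.39748542  0.33591369  0.36680037]
 [-0.010602    0.63205087  0.77485437  0.93872493]
 [ 0.          0.          0.          1.        ]]
top dict_keys(['image', 'intrinsics', 'world_from_camera']) [[389.58506914   0.         276.87147516]
 [  0.         389.58506914 209.50878802]
 [  0.           0.           1.        ]] [[-0.04813563  0.97749587 -0.20538935  0.3019259 ]
 [-0.99882241 -0.04835412  0.0039583  -0.00994637]
 [-0.0060622   0.20533803  0.97867234  0.89264839]
 [ 0.          0.          0.          1.        ]]
{'time_s': 0.1, 'q': array([ 5.99714630e+01,  2.18375891e+01,  7.43781374e+01,  5.53698598e-04,
        8.38587068e+01, -1.23375495e+01]), 'qvel': array([-0.05087272, -0.22792694, -0.20889121,  0.04584538,  0.13387712,
       -0.00534467]), 'joint_efforts': array([ 3.79553050e-03, -4.49217761e+01, -2.31659693e+01, -8.77839489e-05,
        3.59961356e-03, -7.54543777e-06]), 'position': array([0.16702075, 0.52375838, 0.2307826 ]), 'tool_rot': array([[-9.52708883e-01,  3.03883779e-01, -6.58431253e-04],
       [ 3.03884357e-01,  9.52708268e-01, -1.11992550e-03],
       [ 2.86965705e-04, -1.26704993e-03, -9.99999156e-01]]), 'ft_force': array([-0.17072727, -0.33773177,  0.04344124]), 'wrist_torque': array([ 0.02621462, -0.03211638, -0.03826672]), 'grip_width': 0.08566506849967766}
```

View pics/scene0.png

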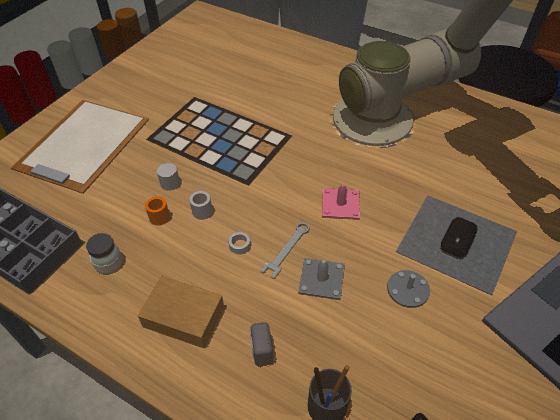

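View pics/top0.png

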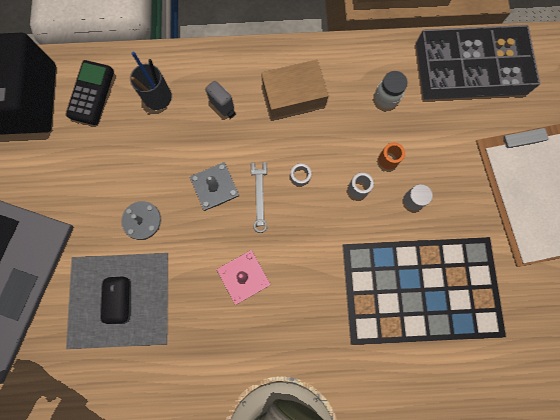

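Candidates for the sleeve:
- Grey tube with a bore: scene (201,205), top (362,185).
- Orange tube: scene (157,210), an excluded look-alike.
- Plug with a closed top: scene (168,176).
- Low ring, the collar: scene (240,242).

Candidates for the axle:
- Grey square plate: scene (322,275), top (213,185).
- Pink square plate: scene (341,200), excluded.
- Thin pin on a round plate: scene (408,288), not used.

The grey tube and the grey square plate fit the description. I'll confirm both with an enlarged crop.

```bash
python3 - <<'E'
from h import *
s=load('scene0')['image'][:,:,::-1];t=load('top0')['image'][:,:,::-1]
def c(im,u,v,w=40,k=5): return cv2.resize(im[v-w:v+w,u-w:u+w],None,fx=k,fy=k,interpolation=cv2.INTER_CUBIC)
a=np.vstack([np.hstack([c(s,195,200,w=37,k=4),c(s,322,277,w=37,k=4)]),np.hstack([c(t,375,180,w=37,k=4),c(t,213,185,w=37,k=4)])])
cv2.imwrite('pics/crop.png',a)
E
```

```text
(no output)
```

View pics/crop.png

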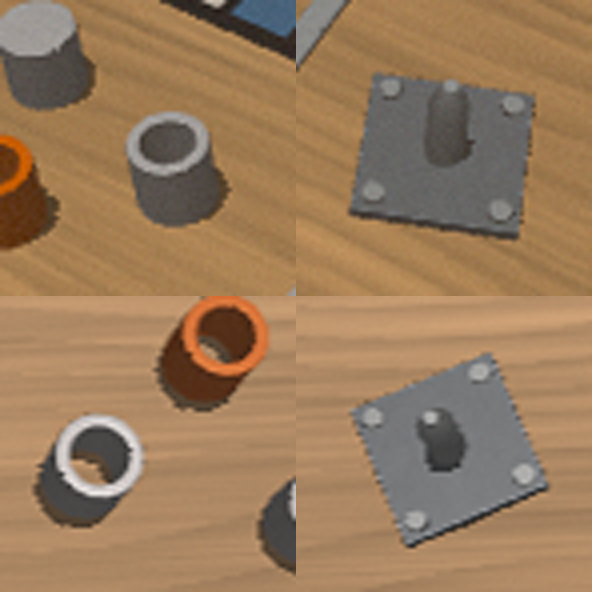

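The crop shows a grey tube with a through bore and a plain thick shaft on a square grey plate with four bolts, so both are confirmed. Next I measure them in both views.

```bash
cat > m.py <<'E'
from h import *
def comps(f,box,lo,hi=256,minA=4,sat=40):
    im=load(f)['image'].astype(int);x0,y0,x1,y1=box
    g=im.mean(2);m=((g>=lo)&(g<hi)&(im.max(2)-im.min(2)<sat)).astype(np.uint8)
    mm=np.zeros_like(m);mm[y0:y1,x0:x1]=m[y0:y1,x0:x1]
    cs,_=cv2.findContours(mm,cv2.RETR_EXTERNAL,cv2.CHAIN_APPROX_NONE)
    return [c for c in cs if cv2.contourArea(c)>=minA]
E
python3 - <<'E'
from m import *
for f,b in(('scene0',(180,185,222,225)),('top0',(342,165,382,206))):
    for lo in (120,130,140,150,160,170,180):
        for c in comps(f,b,lo,minA=30):
            e=cv2.fitEllipse(c); print(f,lo,cv2.contourArea(c),np.round(e[0],2),np.round(e[1],1))
for f,b in(('scene0',(295,255,350,302)),('top0',(185,160,245,212))):
    for lo in(120,130,140,150):
        print(f,lo,[(np.round(cv2.minEnclosingCircle(c)[0],1),cv2.contourArea(c)) for c in comps(f,b,lo,minA=3)])
    for lo in (50,60,75):
        for c in comps(f,b,lo,minA=300,sat=30):
            h=cv2.convexHull(c);q=cv2.approxPolyDP(h,6,True)[:,0];print('plate',lo,cv2.contourArea(h),q.tolist())
E
```

```text
scene0 120 229.5 [199.3  198.32] [14.8 20. ]
scene0 130 222.5 [199.32 198.21] [14.6 19.6]
scene0 140 219.5 [199.33 198.17] [14.3 19.7]
scene0 150 208.0 [199.32 198.25] [14.  19.1]
top0 120 329.0 [362.53 182.49] [19.4 21.6]
top0 130 329.0 [362.53 182.49] [19.4 21.6]
top0 140 329.0 [362.53 182.49] [19.4 21.6]
top0 150 325.0 [362.48 182.47] [19.5 21.4]
top0 160 317.0 [362.42 182.39] [19.4 20.9]
top0 170 311.5 [362.41 182.39] [19.4 20.6]
top0 180 300.5 [362.39 182.51] [19.1 20.1]
scene0 120 [(array([335.8, 291.8]), 13.0), (array([304., 287.]), 11.5), (array([339., 265.]), 10.5), (array([323.3, 261. ]), 5.0), (array([308.2, 261.2]), 9.5)]
scene0 130 [(array([335.9, 292. ]), 9.0), (array([304. , 287.5]), 10.0), (array([339. , 265.5]), 9.0), (array([323., 261.]), 3.5), (array([308. , 261.2]), 7.5)]
scene0 140 []
scene0 150 []
plate 50 1493.0 [[305, 258], [343, 264], [339, 299], [299, 293]]
plate 60 1490.5 [[305, 258], [343, 264], [338, 299], [299, 293]]
plate 75 1433.0 [[343, 264], [340, 297], [299, 292], [305, 258]]
top0 120 [(array([213.8, 185.4]), 1079.0)]
top0 130 [(array([204.5, 203.5]), 13.0), (array([233.5, 192. ]), 18.5), (array([209., 178.]), 4.0), (array([195. , 177.5]), 11.5), (array([222. , 166.5]), 12.5)]
top0 140 [(array([204. , 203.5]), 9.5), (array([232.5, 191.8]), 14.5), (array([209., 178.]), 3.5), (array([194.5, 177.8]), 8.0), (array([222., 166.]), 11.5)]
top0 150 [(array([205., 203.]), 9.5), (array([232.5, 192. ]), 12.0), (array([209., 178.]), 3.5), (array([194.7, 177.7]), 7.5), (array([221., 166.]), 9.5)]
plate 50 1426.5 [[224, 162], [238, 196], [203, 209], [190, 176]]
plate 60 1420.5 [[224, 162], [238, 196], [203, 209], [190, 176]]
plate 75 1404.0 [[224, 162], [238, 195], [203, 209], [190, 176]]
```

```bash
python3 - <<'E'
from m import *
S=load('scene0');T=load('top0')
def two(n,a,b):
    x,r=tri([ray(S,*a),ray(T,*b)]);print(n,np.round(x*1000,1),np.round(np.array(r)*1000,1));return x
two('rim',(199.3,198.2),(362.45,182.45))
for z in(.05,): print(onz(S,199.3,198.2,z),onz(T,362.45,182.45,z))
two('tip',(323,261),(209,178))
sb=[(335.9,292),(304,287.4),(308.1,261.2),(339,265.3)]
tb=[(195,177.5),(221.8,166.2),(232.8,192),(204.4,203.4)]
B=[two('bolt',a,b) for a,b in zip(sb,tb)];print('mean',np.mean(B,0))
for z in (.011,): print('plates bolts',np.mean([onz(S,*a,z) for a in sb],0),np.mean([onz(T,*a,z) for a in tb],0))
print(onz(T,209,178,.07),onz(S,323,261,.07))
for n,b,z in(('collar',(288,162,315,188),.022),('plug',(405,182,436,210),.05),):
    for c in comps('top0',b,165,minA=60): e=cv2.minEnclosingCircle(c);print(n,e,onz(T,*e[0],z))
im=T['image'].astype(int);m=((im[:,:,0]-im[:,:,2]>120)).astype(np.uint8)
print('orange',onz(T,395,152,.05), 'wrench',onz(T,260,165,.005),onz(T,260,230,.005))
E
```

```text
rim [ 530.6 -207.2   51.4] [0.3 0.3]
[ 0.52962279 -0.2077741   0.05      ] [ 0.53114904 -0.20777198  0.05      ]
tip [552.  132.   71.8] [0. 0.]
bolt [571.9 175.8  14.4] [1.2 1.2]
bolt [596.5 112.5  14.2] [1.3 1.3]
bolt [532.7  87.6  13.9] [0.7 0.7]
bolt [508.6 152.6  16.4] [0.3 0.3]
mean [0.5524398  0.13213965 0.01473524]
plates bolts [0.54987227 0.13186044 0.011     ] [0.55378198 0.13211144 0.011     ]
[0.5525985  0.13227421 0.07      ] [0.55089109 0.13145096 0.07      ]
collar ((300.79998779296875, 173.0), 10.249014854431152) [ 0.56864953 -0.07329715  0.022     ]
plug ((420.9444580078125, 194.5833282470703), 10.982854843139648) [ 0.49680569 -0.3348539   0.05      ]
orange [ 0.59908545 -0.28836575  0.05      ] wrench [0.59858269 0.0214461  0.005     ] [0.44196335 0.02759818 0.005     ]
```

Emit:
apply_moves(
  plan=[
    {"tx": 22, "ty": -45, "jaw": 1},
    {"tx": 44, "ty": -89, "jaw": 1},
    {"tx": 66, "ty": -134, "jaw": 1},
    {"tx": 88, "ty": -178, "jaw": 1},
    {"tx": 110, "ty": -223, "jaw": 1},
    {"tx": 132, "ty": -267, "jaw": 1},
    {"tx": 154, "ty": -312, "jaw": 1},
    {"tx": 176, "ty": -356, "jaw": 1},
    {"tx": 198, "ty": -401, "jaw": 1},
    {"tx": 220, "ty": -445, "jaw": 1},
    {"tx": 242, "ty": -490, "jaw": 1},
    {"tx": 264, "ty": -534, "jaw": 1},
  ],
)

```text
validation failed for argument at $.pl...
```

Emit:
apply_moves(
  plan=[
    {"tx": 22, "ty": -45, "tz": 0, "rx": 0, "ry": 0, "rz": 0, "jaw": 1},
    {"tx": 44, "ty": -89, "tz": 0, "rx": 0, "ry": 0, "rz": 0, "jaw": 1},
  ],
)

```text
time_s: 0.3
position: [0.2108, 0.4338, 0.23]
tool_rot: [[-0.953, 0.302, -0.001], [0.302, 0.953, -0.002], [0.001, -0.003, -1.0]]
ft_force: [1.3, 0.1, -0.2]
grip_width: 0.0853
```

The refused call had left out some row fields. With every field given, the call is accepted.

Emit:
apply_moves(
  plan=[
    {"tx": 21, "ty": -43, "tz": 0, "rx": 0, "ry": 0, "rz": 0, "jaw": 1},
    {"tx": 42, "ty": -86, "tz": 0, "rx": 0, "ry": 0, "rz": 0, "jaw": 1},
    {"tx": 64, "ty": -128, "tz": 0, "rx": 0, "ry": 0, "rz": 0, "jaw": 1},
    {"tx": 85, "ty": -171, "tz": 0, "rx": 0, "ry": 0, "rz": 0, "jaw": 1},
    {"tx": 106, "ty": -214, "tz": 0, "rx": 0, "ry": 0, "rz": 0, "jaw": 1},
    {"tx": 128, "ty": -257, "tz": 0, "rx": 0, "ry": 0, "rz": 0, "jaw": 1},
    {"tx": 149, "ty": -300, "tz": 0, "rx": 0, "ry": 0, "rz": 0, "jaw": 1},
    {"tx": 170, "ty": -342, "tz": 0, "rx": 0, "ry": 0, "rz": 0, "jaw": 1},
    {"tx": 192, "ty": -385, "tz": 0, "rx": 0, "ry": 0, "rz": 0, "jaw": 1},
    {"tx": 213, "ty": -428, "tz": 0, "rx": 0, "ry": 0, "rz": 0, "jaw": 1},
    {"tx": 234, "ty": -471, "tz": 0, "rx": 0, "ry": 0, "rz": 0, "jaw": 1},
    {"tx": 256, "ty": -513, "tz": 0, "rx": 0, "ry": 0, "rz": 0, "jaw": 1},
  ],
)

```text
time_s: 1.5
position: [0.4671, -0.0813, 0.2298]
tool_rot: [[-0.953, 0.302, -0.002], [0.302, 0.953, -0.002], [0.001, -0.002, -1.0]]
ft_force: [-0.1, 1.4, 0.1]
grip_width: 0.0854
```

Emit:
apply_moves(
  plan=[
    {"tx": 21, "ty": -42, "tz": 0, "rx": 0, "ry": 0, "rz": 0, "jaw": 1},
    {"tx": 42, "ty": -84, "tz": 0, "rx": 0, "ry": 0, "rz": 0, "jaw": 1},
    {"tx": 63.3, "ty": -126.4, "tz": 0, "rx": 0, "ry": 0, "rz": 0, "jaw": 1},
    {"tx": 63.3, "ty": -126.4, "tz": -40, "rx": 0, "ry": 0, "rz": 0, "jaw": 1},
    {"tx": 63.3, "ty": -126.4, "tz": -80, "rx": 0, "ry": 0, "rz": 0, "jaw": 1},
    {"tx": 63.3, "ty": -126.4, "tz": -120, "rx": 0, "ry": 0, "rz": 0, "jaw": 1},
    {"tx": 63.3, "ty": -126.4, "tz": -135, "rx": 0, "ry": 0, "rz": 0, "jaw": 1},
    {"tx": 63.3, "ty": -126.4, "tz": -135, "rx": 0, "ry": 0, "rz": 0, "jaw": 1},
  ],
)

```text
time_s: 2.3
position: [0.5293, -0.207, 0.0923]
tool_rot: [[-0.953, 0.302, -0.006], [0.302, 0.953, 0.001], [0.007, -0.001, -1.0]]
ft_force: [0.2, 0.2, 0.6]
grip_width: 0.0854
```

```bash
python3 - <<'E'
from h import *
a=snap('scene','s1')['image'][:,:,::-1];b=snap('top','t1')['image'][:,:,::-1]
c=lambda im,u,v:cv2.resize(im[v-50:v+50,u-50:u+50],None,fx=4,fy=4)
cv2.imwrite('pics/c1.png',np.hstack([c(a,200,190),c(b,362,185)]))
o=env.observe();print(o['position'],o['ft_force'])
E
```

```text
[ 0.53074021 -0.20785103  0.09534156] [0.50579874 0.02393105 0.4931778 ]
```

View pics/c1.png

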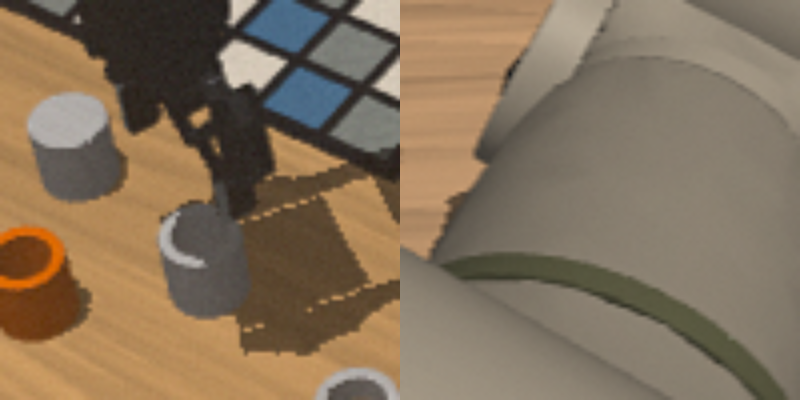

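The gripper stands over the sleeve (rim at about (200,235) in the left crop) with the jaws open. I lower it gently and close.

Emit:
apply_moves(
  plan=[
    {"tx": 0, "ty": 0, "tz": -20, "rx": 0, "ry": 0, "rz": 0, "jaw": 1},
    {"tx": 0, "ty": 0, "tz": -38, "rx": 0, "ry": 0, "rz": 0, "jaw": 1},
    {"tx": 0, "ty": 0, "tz": -54, "rx": 0, "ry": 0, "rz": 0, "jaw": 1},
    {"tx": 0, "ty": 0, "tz": -68, "rx": 0, "ry": 0, "rz": 0, "jaw": 1},
    {"tx": 0, "ty": 0, "tz": -76, "rx": 0, "ry": 0, "rz": 0, "jaw": 1},
    {"tx": 0, "ty": 0, "tz": -81, "rx": 0, "ry": 0, "rz": 0, "jaw": 1},
    {"tx": 0, "ty": 0, "tz": -81, "rx": 0, "ry": 0, "rz": 0, "jaw": 1},
    {"tx": 0, "ty": 0, "tz": -81, "rx": 0, "ry": 0, "rz": 0, "jaw": 1},
  ],
)

```text
time_s: 3.2
position: [0.5312, -0.2081, 0.0151]
tool_rot: [[-0.953, 0.302, -0.0], [0.302, 0.953, -0.003], [-0.001, -0.003, -1.0]]
ft_force: [0.5, -0.4, -0.1]
grip_width: 0.0853
```

Emit:
apply_moves(
  plan=[
    {"tx": 0, "ty": 0, "tz": 0, "rx": 0, "ry": 0, "rz": 0, "jaw": 0.2},
    {"tx": 0, "ty": 0, "tz": 0, "rx": 0, "ry": 0, "rz": 0, "jaw": -0.2},
    {"tx": 0, "ty": 0, "tz": 0, "rx": 0, "ry": 0, "rz": 0, "jaw": -0.4},
    {"tx": 0, "ty": 0, "tz": 0, "rx": 0, "ry": 0, "rz": 0, "jaw": -0.4},
    {"tx": 0, "ty": 0, "tz": 0, "rx": 0, "ry": 0, "rz": 0, "jaw": -0.4},
    {"tx": 0, "ty": 0, "tz": 0, "rx": 0, "ry": 0, "rz": 0, "jaw": -0.4},
    {"tx": 0, "ty": 0, "tz": 0, "rx": 0, "ry": 0, "rz": 0, "jaw": -0.4},
    {"tx": 0, "ty": 0, "tz": 0, "rx": 0, "ry": 0, "rz": 0, "jaw": -0.4},
  ],
  grip_force=40,
)

```text
time_s: 4.0
position: [0.5314, -0.2082, 0.0159]
tool_rot: [[-0.953, 0.302, 0.001], [0.302, 0.953, -0.004], [-0.002, -0.003, -1.0]]
ft_force: [-1.4, -0.5, 4.5]
grip_width: 0.0493
```

Emit:
apply_moves(
  plan=[
    {"tx": 0, "ty": 0, "tz": 3, "rx": 0, "ry": 0, "rz": 0, "jaw": -0.4},
    {"tx": 0, "ty": 0, "tz": 12, "rx": 0, "ry": 0, "rz": 0, "jaw": -0.4},
    {"tx": 0, "ty": 0, "tz": 30, "rx": 0, "ry": 0, "rz": 0, "jaw": -0.4},
    {"tx": 0, "ty": 0, "tz": 55, "rx": 0, "ry": 0, "rz": 0, "jaw": -0.4},
    {"tx": 0, "ty": 0, "tz": 85, "rx": 0, "ry": 0, "rz": 0, "jaw": -0.4},
    {"tx": 0, "ty": 0, "tz": 105, "rx": 0, "ry": 0, "rz": 0, "jaw": -0.4},
    {"tx": 0, "ty": 0, "tz": 115, "rx": 0, "ry": 0, "rz": 0, "jaw": -0.4},
    {"tx": 0, "ty": 0, "tz": 115, "rx": 0, "ry": 0, "rz": 0, "jaw": -0.4},
  ],
)

```text
time_s: 4.8
position: [0.5317, -0.2084, 0.1321]
tool_rot: [[-0.953, 0.302, 0.003], [0.302, 0.953, -0.005], [-0.004, -0.004, -1.0]]
ft_force: [-0.1, -0.2, -2.8]
grip_width: 0.0494
```

```bash
python3 - <<'E'
from h import *
a=snap('scene','s2')['image'][:,:,::-1]
cv2.imwrite('pics/c2.png',cv2.resize(a[80:260,120:340],None,fx=3,fy=3))
o=env.observe();print(o['position'],o['ft_force'],o['wrist_torque'],o['grip_width'])
E
```

```text
[ 0.53127361 -0.20815888  0.13080581] [-0.57021036  0.08297239 -1.77743293] [-0.03526974 -0.04417756 -0.00220665] 0.04953944447989111
```

View pics/c2.png

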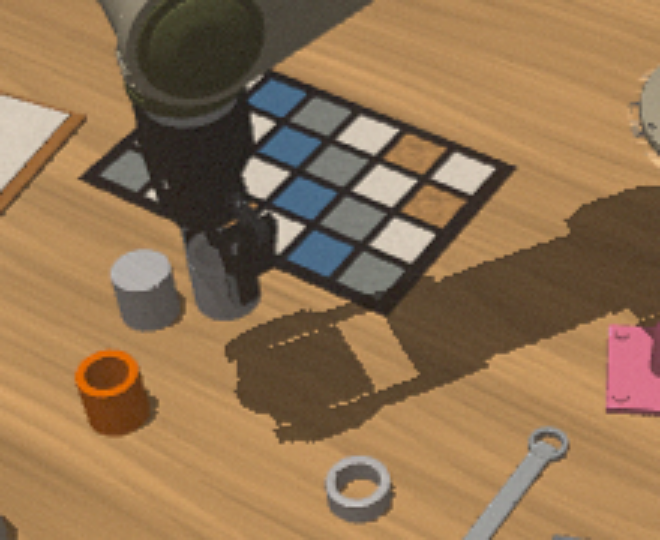

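The sleeve is lifted and held upright, and its weight reads about 1.8 N. Now I move it over to the axle.

Emit:
apply_moves(
  plan=[
    {"tx": 1, "ty": 20, "tz": 0, "rx": 0, "ry": 0, "rz": 0, "jaw": -0.4},
    {"tx": 4, "ty": 55, "tz": 0, "rx": 0, "ry": 0, "rz": 0, "jaw": -0.4},
    {"tx": 6, "ty": 95, "tz": 0, "rx": 0, "ry": 0, "rz": 0, "jaw": -0.4},
    {"tx": 8, "ty": 135, "tz": 0, "rx": 0, "ry": 0, "rz": 0, "jaw": -0.4},
    {"tx": 11, "ty": 175, "tz": 0, "rx": 0, "ry": 0, "rz": 0, "jaw": -0.4},
    {"tx": 13, "ty": 215, "tz": 0, "rx": 0, "ry": 0, "rz": 0, "jaw": -0.4},
    {"tx": 16, "ty": 255, "tz": 0, "rx": 0, "ry": 0, "rz": 0, "jaw": -0.4},
    {"tx": 18, "ty": 290, "tz": 0, "rx": 0, "ry": 0, "rz": 0, "jaw": -0.4},
    {"tx": 20, "ty": 318, "tz": 0, "rx": 0, "ry": 0, "rz": 0, "jaw": -0.4},
    {"tx": 21, "ty": 334, "tz": 0, "rx": 0, "ry": 0, "rz": 0, "jaw": -0.4},
    {"tx": 21, "ty": 340, "tz": 0, "rx": 0, "ry": 0, "rz": 0, "jaw": -0.4},
    {"tx": 21, "ty": 340, "tz": 0, "rx": 0, "ry": 0, "rz": 0, "jaw": -0.4},
  ],
)

```text
time_s: 6.05
position: [0.5521, 0.1317, 0.1302]
tool_rot: [[-0.953, 0.302, -0.0], [0.302, 0.953, -0.004], [-0.001, -0.004, -1.0]]
ft_force: [-0.2, -0.5, -0.9]
grip_width: 0.049
```

```bash
python3 - <<'E'
from h import *
a=snap('scene','s3')['image'][:,:,::-1];b=snap('top','t3')['image'][:,:,::-1]
c=lambda im,u,v:cv2.resize(im[v-50:v+50,u-50:u+50],None,fx=4,fy=4)
cv2.imwrite('pics/c3.png',np.hstack([c(a,325,250),c(b,213,185)]))
o=env.observe();print(o['position'],o['ft_force'],o['grip_width'])
E
```

```text
[0.55230481 0.13074859 0.13052223] [-0.59648344  0.53191342 -1.34594426] 0.049458395151108295
```

View pics/c3.png

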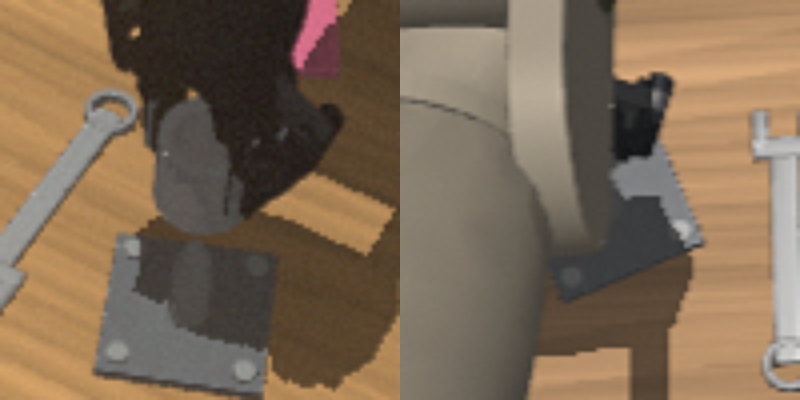

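```bash
python3 - <<'E'
from h import *
d=load('s3')
t=np.linspace(0,6.283,200)
for z in(.110,.115):
    p=np.array([proj(d,[.5517+.025*np.cos(a),.1313+.025*np.sin(a),z]) for a in t]);print(z,'pred minx,maxx,maxy',p[:,0].min(),p[:,0].max(),p[:,1].max(),p[p[:,1].argmax()])
im=d['image'].astype(int)
for v in(236,240,244,248,252): print(v,im[v,306:344].mean(1).astype(int).tolist(), (im[v,306:344].max(1)-im[v,306:344].min(1)).tolist()[:12])
print([im[v,323].tolist() for v in range(252,264)])
E
```

```text
0.11 pred minx,maxx,maxy 311.5296471694351 336.40923550941324 260.22034456891 [324.57422578 260.22034457]
0.115 pred minx,maxx,maxy 311.6376633182146 336.6126581571136 258.7793830413858 [324.73468389 258.77938304]
236 [136, 137, 138, 139, 133, 99, 71, 37, 63, 83, 83, 84, 80, 76, 76, 83, 76, 80, 83, 76, 84, 77, 76, 81, 77, 54, 38, 35, 40, 27, 36, 39, 61, 40, 31, 32, 38, 34] [94, 94, 90, 94, 90, 48, 12, 13, 3, 11, 8, 9]
240 [135, 138, 142, 138, 137, 137, 141, 134, 72, 87, 85, 76, 84, 85, 82, 83, 77, 82, 76, 81, 81, 78, 83, 78, 76, 80, 52, 32, 32, 34, 46, 35, 36, 33, 39, 36, 37, 34] [94, 91, 93, 91, 93, 97, 94, 86, 5, 7, 10, 9]
244 [137, 134, 130, 135, 132, 135, 135, 115, 81, 88, 87, 86, 83, 78, 78, 76, 79, 76, 77, 82, 76, 78, 81, 80, 79, 76, 55, 70, 51, 31, 36, 34, 38, 29, 37, 36, 32, 35] [94, 92, 91, 90, 90, 90, 88, 60, 4, 10, 11, 7]
248 [140, 140, 135, 136, 136, 140, 134, 96, 82, 87, 91, 91, 87, 87, 88, 85, 87, 83, 78, 79, 78, 80, 83, 78, 78, 68, 64, 68, 65, 59, 33, 28, 36, 37, 26, 31, 29, 30] [92, 95, 88, 86, 90, 94, 87, 23, 5, 9, 11, 10]
252 [123, 125, 124, 130, 129, 132, 136, 136, 108, 85, 86, 90, 88, 90, 88, 89, 87, 88, 86, 88, 79, 81, 80, 81, 74, 42, 72, 77, 66, 26, 32, 27, 35, 58, 112, 134, 134, 134] [84, 80, 82, 83, 89, 89, 88, 91, 46, 10, 10, 10]
[[92, 90, 84], [94, 88, 85], [89, 82, 80], [90, 88, 84], [91, 87, 82], [90, 83, 77], [83, 74, 66], [85, 68, 49], [76, 72, 73], [80, 77, 73], [82, 77, 76], [80, 75, 72]]
```

```bash
python3 - <<'E'
from h import *
d=load('s3');d0=load('scene0')
print('tip',proj(d0,[.552,.132,.07]),'axis .03,.05',proj(d0,[.552,.132,.03]),proj(d0,[.552,.132,.05]))
im=d0['image'].astype(int).mean(2).astype(int)
for v in (264,268,272,276): print(v,im[v,312:336].tolist())
for z in(.0,.05):
    p=np.array([proj(d0,[.5304+.025*np.cos(a),-.2077+.025*np.sin(a),z]) for a in np.linspace(0,6.283,200)]);print('sleeve0',z,p[:,0].min(),p[:,0].max(),p[:,1].max())
i0=d0['image'].astype(int)
for v in (200,204,208): print(v,im[v,184:218].tolist())
o=env.observe();print(o['position'],o['qvel'])
E
```

```text
tip [322.98254268 261.49145285] axis .03,.05 [321.84120547 272.11488174] [322.40356281 266.88052753]
264 [102, 102, 103, 104, 102, 101, 89, 80, 84, 93, 100, 98, 96, 83, 74, 75, 103, 102, 102, 101, 102, 103, 104, 103]
268 [99, 103, 98, 103, 104, 100, 77, 81, 86, 88, 81, 87, 83, 80, 68, 75, 94, 104, 101, 105, 105, 102, 99, 104]
272 [98, 101, 102, 100, 103, 85, 78, 80, 82, 79, 79, 84, 77, 74, 66, 74, 105, 101, 104, 100, 105, 102, 100, 101]
276 [100, 103, 104, 103, 100, 78, 75, 80, 78, 75, 73, 75, 74, 71, 67, 63, 66, 104, 100, 100, 101, 100, 100, 102]
sleeve0 0.0 191.45430544974855 212.08160551512128 220.0585356844998
sleeve0 0.05 188.46200284992 209.76719999716562 206.47947442993794
200 [123, 115, 120, 119, 119, 123, 160, 156, 131, 62, 67, 70, 73, 72, 75, 78, 82, 79, 82, 79, 82, 83, 115, 161, 156, 128, 77, 125, 123, 117, 118, 118, 119, 120]
204 [117, 114, 116, 114, 119, 114, 93, 88, 141, 159, 162, 163, 163, 155, 136, 139, 163, 164, 167, 164, 160, 127, 78, 67, 72, 67, 68, 87, 126, 128, 122, 129, 124, 127]
208 [127, 134, 133, 123, 122, 119, 117, 84, 81, 81, 82, 84, 81, 80, 80, 81, 72, 81, 78, 79, 74, 76, 71, 73, 73, 71, 70, 68, 65, 57, 72, 124, 120, 117]
[0.55230481 0.13074859 0.13052223] [-0.45178161 -0.264388   -0.0972381   0.02369465  0.05224957  0.20139352]
```

Alignment is within about 1–2 mm of the shaft, against a bore clearance of 6 mm. I lower it in stages.

Emit:
apply_moves(
  plan=[
    {"tx": 0, "ty": 0, "tz": -10, "rx": 0, "ry": 0, "rz": 0, "jaw": -0.4},
    {"tx": 0, "ty": 0, "tz": -20, "rx": 0, "ry": 0, "rz": 0, "jaw": -0.4},
    {"tx": 0, "ty": 0, "tz": -30, "rx": 0, "ry": 0, "rz": 0, "jaw": -0.4},
    {"tx": 0, "ty": 0, "tz": -39, "rx": 0, "ry": 0, "rz": 0, "jaw": -0.4},
    {"tx": 0, "ty": 0, "tz": -47, "rx": 0, "ry": 0, "rz": 0, "jaw": -0.4},
    {"tx": 0, "ty": 0, "tz": -54, "rx": 0, "ry": 0, "rz": 0, "jaw": -0.4},
    {"tx": 0, "ty": 0, "tz": -60, "rx": 0, "ry": 0, "rz": 0, "jaw": -0.4},
    {"tx": 0, "ty": 0, "tz": -60, "rx": 0, "ry": 0, "rz": 0, "jaw": -0.4},
  ],
)

```text
time_s: 6.95
position: [0.552, 0.1308, 0.0697]
tool_rot: [[-0.953, 0.303, -0.001], [0.303, 0.953, -0.004], [-0.0, -0.004, -1.0]]
ft_force: [0.3, -0.6, -2.5]
grip_width: 0.0494
```

```bash
python3 - <<'E'
from h import *
a=snap('scene','s4')['image'][:,:,::-1]
c=lambda im,u,v:cv2.resize(im[v-50:v+50,u-50:u+50],None,fx=5,fy=5)
cv2.imwrite('pics/c4.png',c(a,325,260))
o=env.observe();print(o['position'],o['ft_force'],o['grip_width'])
E
```

```text
[0.55221895 0.13078151 0.0702513 ] [ 1.21393896  0.8224858  -1.73385988] 0.04942659084992526
```

View pics/c4.png

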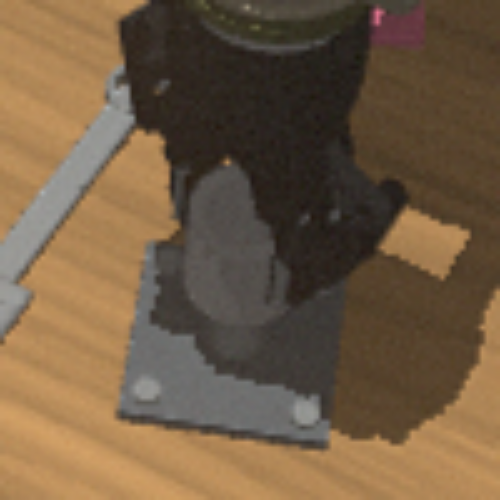

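The sleeve is over the nose with no contact force, and the shaft shows centred below it at crop (235,340). I continue down.

Emit:
apply_moves(
  plan=[
    {"tx": 0, "ty": 0, "tz": -8, "rx": 0, "ry": 0, "rz": 0, "jaw": -0.4},
    {"tx": 0, "ty": 0, "tz": -16, "rx": 0, "ry": 0, "rz": 0, "jaw": -0.4},
    {"tx": 0, "ty": 0, "tz": -24, "rx": 0, "ry": 0, "rz": 0, "jaw": -0.4},
    {"tx": 0, "ty": 0, "tz": -31, "rx": 0, "ry": 0, "rz": 0, "jaw": -0.4},
    {"tx": 0, "ty": 0, "tz": -37, "rx": 0, "ry": 0, "rz": 0, "jaw": -0.4},
    {"tx": 0, "ty": 0, "tz": -41, "rx": 0, "ry": 0, "rz": 0, "jaw": -0.4},
    {"tx": 0, "ty": 0, "tz": -43, "rx": 0, "ry": 0, "rz": 0, "jaw": -0.4},
    {"tx": 0, "ty": 0, "tz": -43, "rx": 0, "ry": 0, "rz": 0, "jaw": -0.4},
  ],
)

```text
time_s: 7.8
position: [0.5522, 0.1308, 0.0271]
tool_rot: [[-0.953, 0.303, -0.0], [0.303, 0.953, -0.004], [-0.001, -0.004, -1.0]]
ft_force: [-0.3, 0.1, -1.7]
grip_width: 0.0494
```

Emit:
apply_moves(
  plan=[
    {"tx": 0, "ty": 0, "tz": -0.7, "rx": 0, "ry": 0, "rz": 0, "jaw": -0.4},
    {"tx": 0, "ty": 0, "tz": -1.4, "rx": 0, "ry": 0, "rz": 0, "jaw": -0.4},
    {"tx": 0, "ty": 0, "tz": -2, "rx": 0, "ry": 0, "rz": 0, "jaw": -0.4},
    {"tx": 0, "ty": 0, "tz": -2, "rx": 0, "ry": 0, "rz": 0, "jaw": -0.4},
  ],
)

```text
time_s: 8.2
position: [0.5522, 0.1308, 0.0251]
tool_rot: [[-0.953, 0.303, -0.0], [0.303, 0.953, -0.004], [-0.001, -0.004, -1.0]]
ft_force: [-0.1, -0.4, -1.5]
grip_width: 0.0491
```

Emit:
apply_moves(
  plan=[
    {"tx": 0, "ty": 0, "tz": -0.5, "rx": 0, "ry": 0, "rz": 0, "jaw": -0.4},
    {"tx": 0, "ty": 0, "tz": -1, "rx": 0, "ry": 0, "rz": 0, "jaw": -0.4},
    {"tx": 0, "ty": 0, "tz": -1.2, "rx": 0, "ry": 0, "rz": 0, "jaw": -0.4},
    {"tx": 0, "ty": 0, "tz": -1.2, "rx": 0, "ry": 0, "rz": 0, "jaw": -0.4},
  ],
)

```text
time_s: 8.6
position: [0.5522, 0.1308, 0.0239]
tool_rot: [[-0.953, 0.303, -0.0], [0.303, 0.953, -0.004], [-0.001, -0.004, -1.0]]
ft_force: [-0.4, -0.4, -0.2]
grip_width: 0.0495
```

Force is rising from −1.7 N towards zero, so first contact is probably here. I go a little further.

Emit:
apply_moves(
  plan=[
    {"tx": 0, "ty": 0, "tz": -0.3, "rx": 0, "ry": 0, "rz": 0, "jaw": -0.4},
    {"tx": 0, "ty": 0, "tz": -0.6, "rx": 0, "ry": 0, "rz": 0, "jaw": -0.4},
    {"tx": 0, "ty": 0, "tz": -0.6, "rx": 0, "ry": 0, "rz": 0, "jaw": -0.4},
  ],
)

```text
time_s: 8.9
position: [0.5522, 0.1307, 0.0239]
tool_rot: [[-0.953, 0.303, 0.0], [0.303, 0.953, -0.004], [-0.001, -0.004, -1.0]]
ft_force: [-2.5, -1.0, 4.4]
grip_width: 0.0497
```

The reading is +4.4 N and z has stopped at the expected seated height, so the sleeve is on the plate. I open slowly, then retreat straight up.

Emit:
apply_moves(
  plan=[
    {"tx": 0, "ty": 0, "tz": 0, "rx": 0, "ry": 0, "rz": 0, "jaw": 0.25},
    {"tx": 0, "ty": 0, "tz": 0, "rx": 0, "ry": 0, "rz": 0, "jaw": 0.4},
    {"tx": 0, "ty": 0, "tz": 0, "rx": 0, "ry": 0, "rz": 0, "jaw": 0.6},
    {"tx": 0, "ty": 0, "tz": 0, "rx": 0, "ry": 0, "rz": 0, "jaw": 0.8},
    {"tx": 0, "ty": 0, "tz": 0, "rx": 0, "ry": 0, "rz": 0, "jaw": 1},
    {"tx": 0, "ty": 0, "tz": 0, "rx": 0, "ry": 0, "rz": 0, "jaw": 1},
    {"tx": 0, "ty": 0, "tz": 0, "rx": 0, "ry": 0, "rz": 0, "jaw": 1},
  ],
)

```text
time_s: 9.6
position: [0.5522, 0.1308, 0.0239]
tool_rot: [[-0.953, 0.303, 0.0], [0.303, 0.953, -0.004], [-0.001, -0.004, -1.0]]
ft_force: [0.2, 0.2, -0.7]
grip_width: 0.085
```

```bash
python3 - <<'E'
from h import *
a=snap('scene','s5')['image'][:,:,::-1]
c=lambda im,u,v:cv2.resize(im[v-50:v+50,u-50:u+50],None,fx=5,fy=5)
cv2.imwrite('pics/c5.png',c(a,325,260))
o=env.observe();print(o['position'],o['ft_force'],o['grip_width'])
E
```

```text
[0.55220113 0.13077599 0.02388423] [-0.12737481  0.48450479 -0.630089  ] 0.08548274033681334
```

View pics/c5.png

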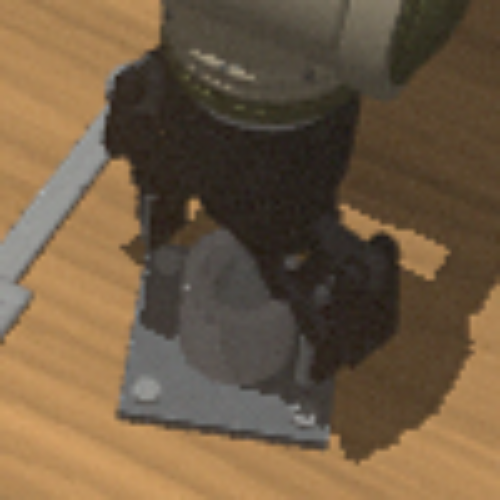

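The sleeve, at crop (235,310), stands on the plate with the fingers clear of it. I go up, then back out of the top view.

Emit:
apply_moves(
  plan=[
    {"tx": 0, "ty": 0, "tz": 8, "rx": 0, "ry": 0, "rz": 0, "jaw": 1},
    {"tx": 0, "ty": 0, "tz": 22, "rx": 0, "ry": 0, "rz": 0, "jaw": 1},
    {"tx": 0, "ty": 0, "tz": 45, "rx": 0, "ry": 0, "rz": 0, "jaw": 1},
    {"tx": 0, "ty": 0, "tz": 75, "rx": 0, "ry": 0, "rz": 0, "jaw": 1},
    {"tx": 0, "ty": 0, "tz": 110, "rx": 0, "ry": 0, "rz": 0, "jaw": 1},
    {"tx": 0, "ty": 0, "tz": 150, "rx": 0, "ry": 0, "rz": 0, "jaw": 1},
    {"tx": 0, "ty": 0, "tz": 190, "rx": 0, "ry": 0, "rz": 0, "jaw": 1},
    {"tx": -30, "ty": 30, "tz": 205, "rx": 0, "ry": 0, "rz": 0, "jaw": 1},
    {"tx": -60, "ty": 60, "tz": 205, "rx": 0, "ry": 0, "rz": 0, "jaw": 1},
    {"tx": -90, "ty": 92, "tz": 205, "rx": 0, "ry": 0, "rz": 0, "jaw": 1},
    {"tx": -120, "ty": 125, "tz": 205, "rx": 0, "ry": 0, "rz": 0, "jaw": 1},
    {"tx": -150, "ty": 160, "tz": 205, "rx": 0, "ry": 0, "rz": 0, "jaw": 1},
  ],
)

```text
time_s: 10.85
position: [0.4007, 0.2916, 0.2296]
tool_rot: [[-0.953, 0.304, 0.001], [0.304, 0.953, -0.004], [-0.002, -0.003, -1.0]]
ft_force: [0.6, 0.6, -0.0]
grip_width: 0.0855
```

Emit:
apply_moves(
  plan=[
    {"tx": -30, "ty": 35, "tz": 0, "rx": 0, "ry": 0, "rz": 0, "jaw": 1},
    {"tx": -60, "ty": 70, "tz": 0, "rx": 0, "ry": 0, "rz": 0, "jaw": 1},
    {"tx": -90, "ty": 105, "tz": 0, "rx": 0, "ry": 0, "rz": 0, "jaw": 1},
    {"tx": -120, "ty": 135, "tz": 0, "rx": 0, "ry": 0, "rz": 0, "jaw": 1},
    {"tx": -140, "ty": 155, "tz": 0, "rx": 0, "ry": 0, "rz": 0, "jaw": 1},
    {"tx": -140, "ty": 155, "tz": 0, "rx": 0, "ry": 0, "rz": 0, "jaw": 1},
    {"tx": -140, "ty": 155, "tz": 0, "rx": 0, "ry": 0, "rz": 0, "jaw": 1},
  ],
)

```text
time_s: 11.55
position: [0.2604, 0.4467, 0.2301]
tool_rot: [[-0.953, 0.302, 0.001], [0.302, 0.953, -0.004], [-0.002, -0.003, -1.0]]
ft_force: [0.5, -0.2, 0.2]
grip_width: 0.0857
```

```bash
python3 - <<'E'
from m import *
a=snap('scene','s6')['image'][:,:,::-1];b=snap('top','t6')['image'][:,:,::-1]
c=lambda im,u,v:cv2.resize(im[v-45:v+45,u-45:u+45],None,fx=4,fy=4)
cv2.imwrite('pics/c6.png',np.vstack([np.hstack([c(a,322,270),c(b,213,185)]),cv2.resize(b[130:230,280:460],(720,400))[:230]]))
S=load('s6');T=load('t6')
p=[]
for f,bx in(('s6',(305,245,340,285)),('t6',(192,160,232,200))):
    for lo in(125,140,150,160): 
        for k in comps(f,bx,lo,minA=60): e=cv2.fitEllipse(k);print(f,lo,e)
for n,bx,z in(('collar',(288,162,315,188),.022),('plug',(405,182,436,210),.05)):
    for k in comps('t6',bx,165,minA=60): e=cv2.minEnclosingCircle(k);print(n,e[0])
o=env.observe();print(o['time_s'],o['position'],o['ft_force'])
E
```

```text
s6 125 ((322.79449462890625, 264.5045166015625), (18.630952835083008, 22.381851196289062), 98.38042449951172)
s6 140 ((322.8398132324219, 264.4142761230469), (18.348941802978516, 22.148752212524414), 99.2713851928711)
s6 150 ((322.8139953613281, 264.47412109375), (17.60470199584961, 21.63774871826172), 95.24109649658203)
t6 125 ((210.10244750976562, 179.25469970703125), (20.493898391723633, 21.976577758789062), 79.41770935058594)
t6 140 ((210.29624938964844, 179.37881469726562), (19.88760757446289, 21.4343318939209), 81.35340118408203)
t6 150 ((210.21864318847656, 179.5770721435547), (19.577672958374023, 20.96035385131836), 77.36153411865234)
t6 160 ((210.1336212158203, 179.58193969726562), (19.636430740356445, 20.56995964050293), 76.6348876953125)
collar (300.79998779296875, 173.0)
plug (420.9444580078125, 194.5833282470703)
11.65 [0.2613096  0.44610945 0.22991866] [ 0.21555567 -0.04139048 -0.08393385]
```

View pics/c6.png

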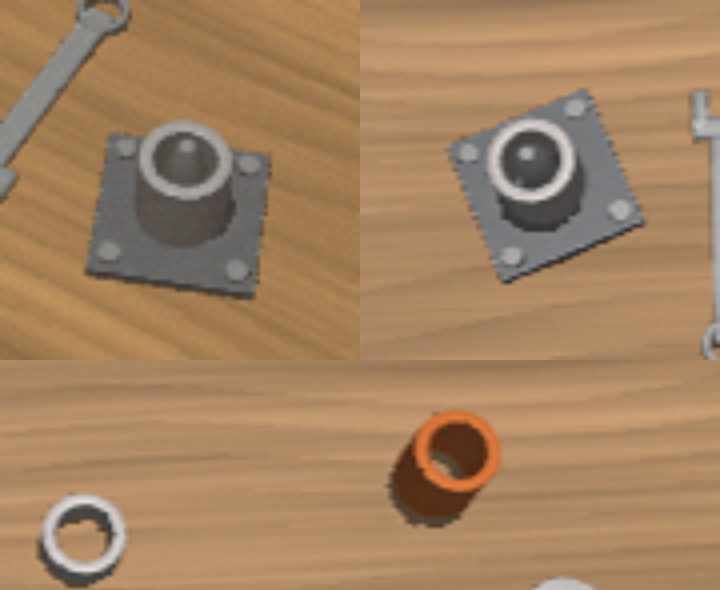

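```bash
python3 - <<'E'
from h import *
x,r=tri([ray(load('s6'),322.8,264.45),ray(load('t6'),210.2,179.45)]);print(x,r)
print(env.close_job())
E
```

```text
[0.55218457 0.13190018 0.05930573] [np.float64(0.0004443978746418195), np.float64(0.0004443978746417634)]
the job is handed in; nothing more can be done
None
```

I picked up the grey bored sleeve, slid it down over the thick shaft on the grey square plate, and let go once it rested on the plate. I then backed the arm off and handed the job in at about 11.7 s. It was lowered under control: the last step showed light contact of about 4.4 N with the height no longer falling.

- **Seating:** the sleeve's rim, measured from both cameras afterwards, sits at (552.2, 131.9, 59.3) mm. A fully home sleeve should be at 58 mm, and the first rim measurement read 1.4 mm high in the same way, so this agrees. The nose tip shows in the bore, and the sleeve stands upright.
- **Bystanders:** the collar and the plug are at exactly the same pixels as before. The orange tube and the pink axle were not touched.
- **Failed or disagreed:** the first move call was refused, and a call with every row field filled in was accepted. The two cameras disagreed by 1–4 mm on the plate's position, well inside the 6 mm bore clearance.

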